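Scope the injector bore

TASK

The diesel cylinder's injector bore has to be inspected: pull the dust bung out of the bore by its loop handle and hang it by that loop on the hook of the scope stand, so that it stays clean. Then lift the inspection scope out of its seat and lower its shaft straight down the middle of the bore, without the scope ever touching the cylinder, until the lens end is 60 mm below the mouth of the bore (the broad ring on the shaft level with the mouth). Finish while the gripper still holds the scope there, centred, upright and still; leave the other things on the bench alone.

Things in the scene. Friction and masses are not known exactly. Their poses are not given: they have to be found in the camera images.
- cylinder: Finned barrel and head of a small air-cooled diesel, fixed upright on the bench: a bare aluminium head, 110 mm square, on a dark finned barrel, 120 mm high in all; port flanges stick out to 66 mm (studs to 80) on its two y sides. Origin: centre of its foot, z up. On the flat top four nuts stand 11 mm high at x, y = +-44 mm, two stud ends 5 mm high at y = +-30 mm.
- bore_mouth (a point): Centre of the mouth of the injector bore, in the flat top of the head, 120 mm above the bench. The bore is a plain vertical round hole, 24 mm in diameter and 40 mm long; below it the barrel is hollow (68 mm wide) down to the piston crown, 90 mm below the mouth.
- bung: Grey plastic dust bung (about 70 g) sitting loosely in the bore: flange 38 mm wide, 6 mm thick, lying on the head; tapered stem below, 18 mm long, 21 mm wide at the flange; above, an upright rigid loop of 6 mm steel bar in the bung's y-z plane, 42 mm wide outside, 30 mm inside, straight legs from z = 6 to 43 mm, top at 56 mm. Origin: centre of the flange's underside, z up.
- loop_top (a point): Middle of the underside of the loop's top bar, 50 mm above the bung's origin: this rests on the hook. Gripping from above across the two legs (along the bung's y, 42 mm wide) leaves the inside of the loop free for the hook.
- stand: Steel stand of the scope, fixed to the bench: grey base plate 90 (x) x 190 (y) x 8 mm, origin at the centre of its underside, z up. At y = +65 mm a hook of 7 mm round bar, at y = -65 mm a square post with the scope's seat. The hook's bar rises at x = +37 mm, then runs level towards -x at 150 mm above the bench to an upturned tip at x = -41 mm, whose top is at 165.5 mm. Nothing is above it.
- hook_seat (a point): Point on top of the level part of the hook, 153.5 mm above the bench, 37 mm behind the tip's axis (towards the stand's +x), where the loop's top should rest. Axes as the stand's. The loop goes on with its plane across the bar (bung's y along the stand's y): over the tip along the stand's +x, then down.
- scope_seat (a point): Centre of the 14 mm hole in the top of the scope's seat plate (50 x 46 x 8 mm), 130 mm above the bench.
- scope: Rigid inspection scope (about 160 g), upright in its seat: square black camera head 30 x 30 mm, 50 mm tall (z = 12 to 62 mm, cap to 67), gripped across its faces; below it a steel collar 24 mm wide, 12 mm tall, and a straight steel shaft 8 mm in diameter, 110 mm long. Origin: on the axis at the underside of the collar, which rests on the seat; z up, x and y square to the faces.
- lens (a point): Lens end of the scope's shaft, on its axis, 110 mm below the scope's origin. The shaft has a graduation ring every 10 mm, a broad one 60 mm above this end; it hangs through the seat's hole and comes clear when lifted straight up by 125 mm.
- spanner: Bystander: combination spanner, 194 x 33 x 10 mm, lying flat between the cylinder and the stand; not to be moved.
- hex_bolt: Bystander: hex bolt, 52 mm long, lying near the front edge; not to be moved.
- felt_marker: Bystander: felt marker pen, 135 mm long, lying near the front edge; not to be moved.
- blue_pliers: Bystander: pliers with blue dipped handles, 172 mm long, lying at the back; not to be moved.
- ball_bearing: Bystander: ball bearing, 47 mm across and 14 mm thick, lying flat at the back; not to be moved.
- measuring_tape: Bystander: tape measure, 36 x 80 x 63 mm, standing at the right; not to be moved.

How it is judged:
By the outcome, as a careful person would: the job done as asked, in the order asked, and still so for the second after the job is handed in, while the arm keeps its last pose, push and grip.
It also fails if it takes over 58 s, if anything falls off the work surface, if the arm or the gripper's body presses on something with over 40 N, if the wrist force passes 120 N, or if a joint passes its speed limit or range.

ROBOT

A 6-joint arm with a two-finger parallel gripper is mounted at the origin on a cart in front of the work surface, level with it; the furniture and walls round the work are solid. World frame = base frame: x ahead of the robot, y to its left, z up, the work surface at z = 0. Lengths are in m, angles in rad, forces in N, time in s.
With the tool pointing down it reaches from about 0.275 to 0.75 m from the base axis. Payload 10.2 kg.
Tool frame: the origin (TCP) lies at the very end of the fingers, on their centre line; the grasp point (between the pads) lies 19 mm behind it (arm.grip_point_offset is the distance from the TCP to the grasp point, in m); z points along the fingers, y is the line along which they close (so a half turn about z gives the same grasp; the last joint's range is limited). The gripper opens to 85 mm and grips with 20 to 120 N. Pads are 22 mm wide; open, the fingers measure 114 mm over their backs; the gripper's body (76 mm by 85 mm) begins 54 mm behind the grasp point. The pads swing forward as they close: fully open they stand 13 mm farther back than shut.
Start: joints at [-1.434, 0.313, 1.498, -0, 1.331, -0.223], TCP at [0.185, -0.491, 0.231] pointing down, gripper open.
Joint ranges: [-2.94, 2.94], [-0.97, 2.17], [0.19, 2.56], [-1.23, 4.37], [0.02, 3.11], [-2.88, 2.88]. Speed limits (rad/s): [2.39, 2.39, 3.01, 3.14, 3.14, 3.14].

INTERFACE

Orientations are given as a rotation vector (axis times angle).
In Python, from plant import arm gives the robot as it stands. The module is installed in compiled form; this text tells all that it offers.
- The arm moves only by the tool jog_arm, never from a script. Its argument "increments" is a list of rows, each a list of 3 entries, a list of its own where there are three numbers: the finger opening in cm, from 0 to 8.54, then the shift along the tool's x, y, z in cm, then the turn about the tool's z in rad. In form: [[fingers, [x, y, z], turn], ...]. A call has 1 to 8 rows; each row is the pose to reach, as a shift and turn from the pose commanded when the call began, along the tool's axes at that moment; what a row does not reach only later rows make up. A row lasts 1/12 s, in which the tool goes at most 41.7 mm and 7.16 degrees, less where a joint would pass 70% of its speed; a pose out of reach is approached as far as the arm can. A call with a gripper value outside its range is refused whole. The fingers move at their own pace and stop on an object; "newtons" is the grip in N (left out, the last holds). Time passes only in rows, so rows that repeat a pose let the fingers close. It gives the time, the measured TCP pose, the force, the opening and the grip force at its end, in the units of the state.
- arm.get_state(): the state, without advancing time (a new reading comes with each control period).
- arm.read_camera(name): name is "scene" or "top" or "wrist"; returns the picture (480x640x3 uint8, red, green, blue); there is no depth.
- arm.camera_info(name): a dict with "intrinsics" (3x3 intrinsics, pixels), "extrinsics" (4x4, takes a point from world to camera coordinates); the wrist camera has in their place "hand_eye" (4x4, takes a point from camera to tool coordinates, whose origin is the TCP and whose axes are the flange's). Camera axes: x right, y down, z forward; pixel columns grow to the right and rows downward; lengths in m; the calibration is good to about 2 mm. A picture is of the moment at which its call begins: read the wrist's pose just before it. camera_info takes no time and is no camera call.
- arm.job_done(): hands the job in; it is judged then, once.
The state is a dict: "clock": time; "joint_pos": joint angles; "joint_velocities": joint speeds; "joint_efforts": joint torques, N m; "position": TCP position; "ee_rot": TCP orientation; "wrist_force": force on the tool from outside, world axes, zero at the start; "torque": the same for the moment, N m; "finger_gap": finger opening in m; "grip_force": force on a finger pad.
Only numpy, scipy, OpenCV 4.12 (cv2) and the standard library are available. Lean on these libraries where they do the work, as an engineer would, in place of code of your own. Each camera call takes 0.05 s, during which the arm holds its last target. There are 200 camera calls.

## Working session

There is one attempt and no reset: what is moved stays moved. The work goes in short steps, Python scripts to look and compute and a tool call to move; the robot and the scene stay as the last step left them, time stands still between calls to the robot, and variables do not carry over. Pictures are saved under pics/ and viewed, at most 10 in all, crops included, and the job is handed in when it is done.

Besides the shell and the picture viewer there is one more tool, called after "Emit:" as name([rows], argument=value, ...), one row to a line, values as JSON. jog_arm: Moves the arm, as the interface text tells. Its arguments: {"type":"object","properties":{"increments":{"type":"array"},"newtons":{"type":"number"}},"required":["increments"]}

```bash
mkdir -p pics; cat > h.py <<'E'
import numpy as np, cv2
from plant import arm
from scipy.spatial.transform import Rotation as R
def snap(n,f):
    s=arm.get_state(); im=arm.read_camera(n); cv2.imwrite('pics/'+f,im[:,:,::-1]); return s,im
def cam(n,s=None):
    c=arm.camera_info(n); K=np.array(c['intrinsics'])
    if n=='wrist':
        T=np.eye(4);T[:3,:3]=R.from_rotvec(s['ee_rot']).as_matrix();T[:3,3]=s['position']
        W=T@np.array(c['hand_eye'])
    else: W=np.linalg.inv(np.array(c['extrinsics']))
    return K,W
def ray(KW,u,v):
    K,W=KW; d=W[:3,:3]@np.linalg.inv(K)@[u,v,1]; return W[:3,3],d/np.linalg.norm(d)
def plane(KW,u,v,z):
    o,d=ray(KW,u,v); return o+d*(z-o[2])/d[2]
def proj(KW,p):
    K,W=KW; q=np.linalg.inv(W)@np.append(p,1); q=K@q[:3]; return q[:2]/q[2]
E
python3 - <<'E'
from h import *
np.set_printoptions(precision=4,suppress=True)
for n in('scene','top'):
    snap(n,n+'0.png');K,W=cam(n);print(n,K[0,0],K[0,2],K[1,2],W)
s=arm.get_state();print(s['position'],R.from_rotvec(s['ee_rot']).as_matrix(),s['finger_gap'],s['clock']);print(arm.camera_info('wrist'),arm.grip_point_offset)
E
```

```text
scene 495.7623156800908 321.92076348537864 235.07733025447055 [[-0.7492 -0.3792  0.5431 -0.1106]
 [-0.6621  0.4066 -0.6295  0.6387]
 [ 0.0179 -0.8312 -0.5557  0.8011]
 [ 0.      0.      0.      1.    ]]
top 482.77688028474114 323.71001035411456 239.70702615406316 [[-0.0021 -0.9826  0.186   0.3311]
 [-0.9997 -0.0021 -0.0228 -0.1038]
 [ 0.0228 -0.186  -0.9823  1.3889]
 [ 0.      0.      0.      1.    ]]
[ 0.1848 -0.4911  0.2308] [[ 0.936   0.3521 -0.0002]
 [ 0.3521 -0.936   0.0012]
 [ 0.0002 -0.0012 -1.    ]] 0.08520162857527688 0.1
{'intrinsics': array([[339.6035,   0.    , 317.5157],
       [  0.    , 339.6035, 237.1203],
       [  0.    ,   0.    ,   1.    ]]), 'hand_eye': array([[-0.0014, -0.9562, -0.2926,  0.0763],
       [ 1.    , -0.0013, -0.0003, -0.0006],
       [-0.0001, -0.2926,  0.9562, -0.1425],
       [ 0.    ,  0.    ,  0.    ,  1.    ]])} 0.0187
```

View pics/top0.png

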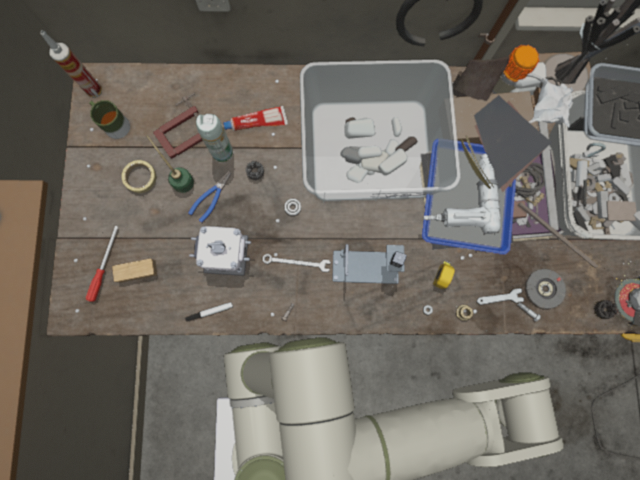

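View pics/scene0.png

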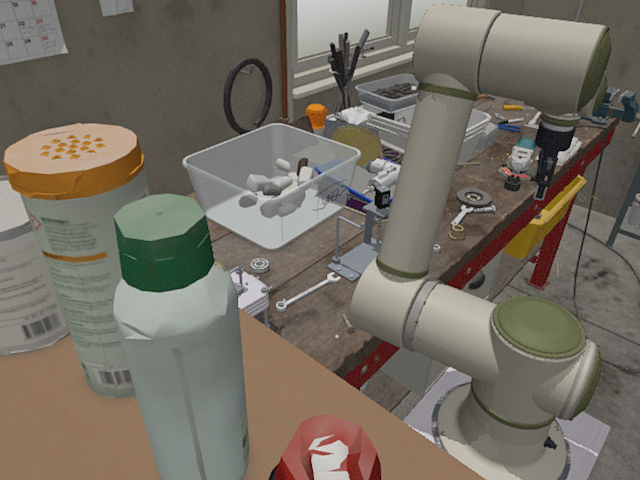

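```bash
python3 - <<'E'
from h import *
im=cv2.imread('pics/top0.png')[215:305,180:420]
cv2.imwrite('pics/c1.png',cv2.resize(im,None,fx=3.333,fy=3.333,interpolation=cv2.INTER_CUBIC))
K=cam('top')
for n,u,v,z in [('head',218,245,.12),('bung',217,247,.15),('standc',368,268,.008),('scope',398,257,.19)]: print(n,plane(K,u,v,z).round(4))
E
```

```text
head [0.5564 0.1477 0.12  ]
bung [0.5458 0.1441 0.15  ]
standc [ 0.5097 -0.2635  0.008 ]
scope [ 0.5141 -0.3188  0.19  ]
```

View pics/c1.png

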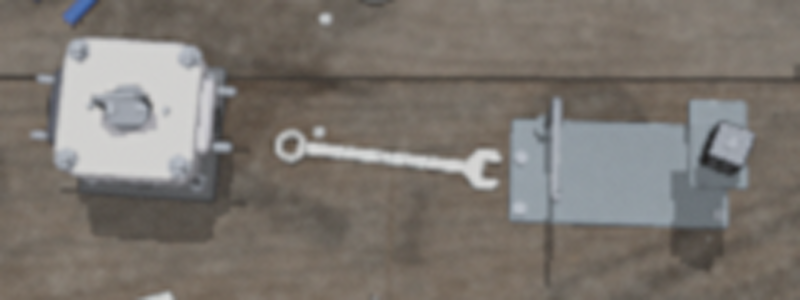

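Emit:
jog_arm([
  [8.5, [24.6, -12.1, -8.5], 0],
  [8.5, [24.6, -12.1, -8.5], 0],
  [8.5, [24.6, -12.1, -8.5], 0],
  [8.5, [24.6, -12.1, -8.5], 0],
  [8.5, [24.6, -12.1, -8.5], 0],
  [8.5, [24.6, -12.1, -8.5], 0],
  [8.5, [24.6, -12.1, -8.5], 0],
  [8.5, [24.6, -12.1, -8.5], 0],
])

```text
clock: 0.77
position: [0.3757, -0.2879, 0.3185]
ee_rot: [3.087, 0.57, 0.005]
wrist_force: [1.1, -0.1, 0.2]
finger_gap: 0.0853
grip_force: 0.0
```

Emit:
jog_arm([
  [8.5, [24.6, -12.1, -8.5], 0.36],
  [8.5, [24.6, -12.1, -8.5], 0.36],
  [8.5, [24.6, -12.1, -8.5], 0.36],
  [8.5, [24.6, -12.1, -8.5], 0.36],
  [8.5, [24.6, -12.1, -8.5], 0.36],
  [8.5, [24.6, -12.1, -8.5], 0.36],
  [8.5, [24.6, -12.1, -8.5], 0.36],
  [8.5, [24.6, -12.1, -8.5], 0.36],
])

```text
clock: 1.43
position: [0.5625, -0.0883, 0.4018]
ee_rot: [-3.141, -0.006, -0.002]
wrist_force: [-0.1, -0.4, -0.1]
finger_gap: 0.0851
grip_force: 0.0
```

```bash
python3 - <<'E'
from h import *
s,_=snap('wrist','w1.png');print(s['clock'],s['position'],R.from_rotvec(s['ee_rot']).as_matrix(),s['joint_pos'])
np.save('w1.npy',np.r_[s['position'],s['ee_rot']])
E
```

```text
1.4333 [ 0.5624715  -0.0882964   0.40184756] [[ 9.99992819e-01  3.56567078e-03  1.28340271e-03]
 [ 3.56489940e-03 -9.99993464e-01  6.02828492e-04]
 [ 1.28554381e-03 -5.98248961e-04 -9.99998995e-01]] [-3.61887371e-01  3.74258916e-01  9.79961728e-01  1.04228784e-03
  1.78638504e+00  1.20556713e+00]
```

View pics/w1.png

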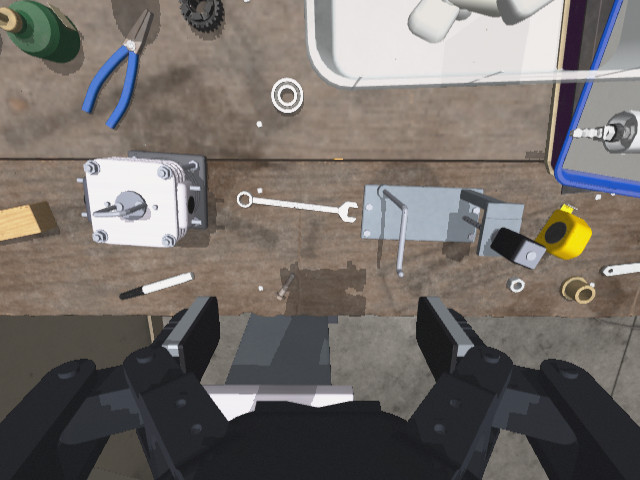

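```bash
python3 - <<'E'
from h import *
a=np.load('w1.npy');C=cam('wrist',dict(position=a[:3],ee_rot=a[3:]))
P=lambda u,v,z:plane(C,u,v,z).round(4)
n=[P(u,v,.131) for u,v in[(93,168),(165,172),(99,237),(167,241)]];print(n,np.mean(n,0))
print('hook',P(404,208,.15),P(401,270,.163))
b=[P(u,v,.008) for u,v in[(363,185),(361,237)]];print('base',b)
print('scope cap',P(530,254,.197))
T=cam('top')
print('scopetop',plane(T,180+734/3.333,215+140/3.333,.197), 'hook tip',plane(T,180+557/3.333,215+196/3.333,.165),plane(T,180+557/3.333,215+100/3.333,.150))
im=cv2.imread('pics/w1.png')
x=cv2.resize(im[150:260,75:215],None,fx=4,fy=4,interpolation=cv2.INTER_CUBIC)
y=cv2.resize(im[180:290,355:575],None,fx=3.6,fy=3.6,interpolation=cv2.INTER_CUBIC)[:,:800]
o=np.zeros((600,800,3),np.uint8);o[:440//2*1+0,:0]=0
x=cv2.resize(im[155:250,75:180],(221,200));
x=cv2.resize(im[185:237,95:165],None,fx=3.6,fy=3.6,interpolation=cv2.INTER_CUBIC)
o[:x.shape[0],:x.shape[1]]=x;o[190:190+y.shape[0],:y.shape[1]]=y[:410]
cv2.imwrite('pics/c2.png',o)
E
```

```text
[array([0.5984, 0.1822, 0.131 ]), array([0.5938, 0.0965, 0.131 ]), array([0.5119, 0.1911, 0.131 ]), array([0.5068, 0.1052, 0.131 ])] [0.552725 0.14375  0.131   ]
hook [ 0.5544 -0.1893  0.15  ] [ 0.4808 -0.1881  0.163 ]
base [array([ 0.5611, -0.1587,  0.008 ]), array([ 0.4753, -0.1589,  0.008 ])]
scope cap [ 0.5139 -0.3178  0.197 ]
scopetop [ 0.51302162 -0.32310831  0.197     ] hook tip [ 0.47442084 -0.19169745  0.165     ] [ 0.55167531 -0.19361861  0.15      ]
```

View pics/c2.png

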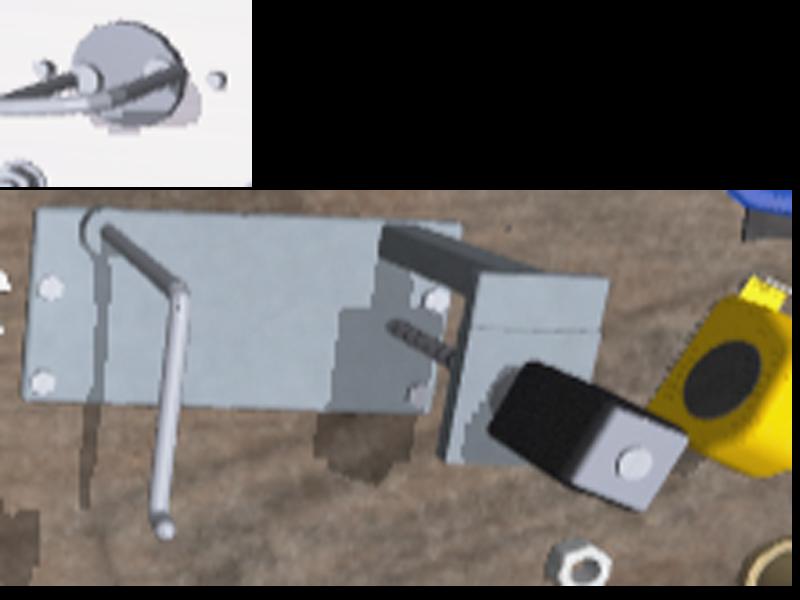

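Emit:
jog_arm([
  [8.5, [-0.8, -23.2, 9.0], 0],
  [8.5, [-0.8, -23.2, 9.0], 0],
  [8.5, [-0.8, -23.2, 9.0], 0],
  [8.5, [-0.8, -23.2, 9.0], 0],
  [8.5, [-0.8, -23.2, 9.0], 0],
  [8.5, [-0.8, -23.2, 9.0], 0],
  [8.5, [-0.8, -23.2, 9.0], 0],
  [8.5, [-0.8, -23.2, 9.0], 0],
])

```text
clock: 2.15
position: [0.5516, 0.1409, 0.31]
ee_rot: [3.141, 0.003, -0.004]
wrist_force: [0.2, -1.2, 0.8]
finger_gap: 0.0853
grip_force: 0.0
```

```bash
python3 - <<'E'
from h import *
s,im=snap('wrist','w2.png');print(s['clock'],s['position'],R.from_rotvec(s['ee_rot']).as_matrix())
np.save('w2.npy',np.r_[s['position'],s['ee_rot']])
c=im[100:400,170:470,::-1];cv2.imwrite('pics/c3.png',cv2.resize(c,None,fx=2,fy=2,interpolation=cv2.INTER_CUBIC))
E
```

```text
2.15 [0.55155986 0.14094548 0.31000678] [[ 9.99994645e-01  2.05090300e-03 -2.55007594e-03]
 [ 2.04970082e-03 -9.99997787e-01 -4.73953558e-04]
 [-2.55104233e-03  4.68724127e-04 -9.99996636e-01]]
```

View pics/c3.png

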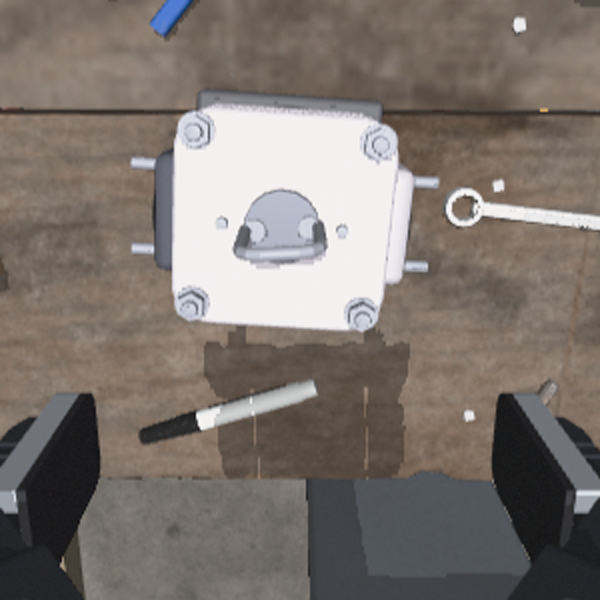

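```bash
python3 - <<'E'
from h import *
a=np.load('w2.npy');C=cam('wrist',dict(position=a[:3],ee_rot=a[3:]))
P=lambda x,y,z:plane(C,170+x/2,100+y/2,z).round(4)
n=[P(*q,.131) for q in[(193,130),(380,144),(188,304),(361,315)]];print(n,np.mean(n,0))
st=[P(222,223,.125),P(342,231,.125)];print(st,np.mean(st,0))
print('flange top edge',P(282,190,.126),P(244,215,.126),P(322,215,.126))
print('legs',P(254,231,.127),P(310,229,.127),'loop',P(281,254,.174),P(237,250,.163),P(325,246,.163))
im=cv2.imread('pics/w2.png')
c=im[185:245,275:345];cv2.imwrite('pics/c4.png',cv2.resize(c,None,fx=8,fy=8,interpolation=cv2.INTER_CUBIC))
E
```

```text
[array([0.5989, 0.1895, 0.131 ]), array([0.5925, 0.1024, 0.131 ]), array([0.5131, 0.1957, 0.131 ]), array([0.5072, 0.1087, 0.131 ])] [0.552925 0.149075 0.131   ]
[array([0.5533, 0.178 , 0.125 ]), array([0.5493, 0.1188, 0.125 ])] [0.5513 0.1484 0.125 ]
flange top edge [0.5699 0.1484 0.126 ] [0.5575 0.167  0.126 ] [0.5576 0.1289 0.126 ]
legs [0.5498 0.1622 0.127 ] [0.5508 0.1347 0.127 ] loop [0.551 0.148 0.174] [0.5498 0.1677 0.163 ] [0.5516 0.1289 0.163 ]
```

View pics/c4.png

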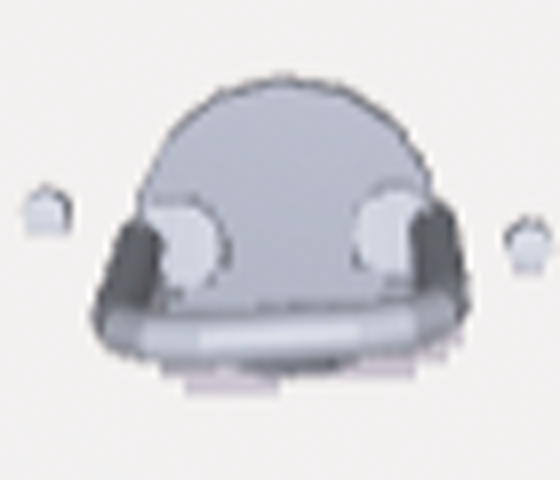

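Emit:
jog_arm([
  [8.5, [0, -0.4, 5.0], -0.04],
  [8.5, [0, -0.4, 10.0], -0.04],
  [8.5, [0, -0.4, 10.0], -0.04],
  [8.5, [0, -0.4, 10.0], -0.04],
  [8.5, [0, -0.4, 10.0], -0.04],
])

```text
clock: 2.62
position: [0.5527, 0.1428, 0.212]
ee_rot: [3.141, 0.059, 0.0]
wrist_force: [0.5, 0.8, 0.6]
finger_gap: 0.085
grip_force: 0.0
```

```bash
python3 - <<'E'
from h import *
s,im=snap('wrist','w3.png');print(s['clock'],s['position'],R.from_rotvec(s['ee_rot']).as_matrix(),s['wrist_force'])
np.save('w3.npy',np.r_[s['position'],s['ee_rot']])
E
```

```text
2.6167 [0.55268317 0.14284098 0.21202393] [[ 9.99284238e-01  3.78275623e-02  2.94372917e-04]
 [ 3.78276187e-02 -9.99284262e-01 -1.88730913e-04]
 [ 2.87022993e-04  1.99731254e-04 -9.99999939e-01]] [0.48821188 0.81499708 0.61390113]
```

Emit:
jog_arm([
  [8.5, [-0.15, -0.5, 3.0], 0],
  [8.5, [-0.15, -0.5, 6.0], 0],
  [8.5, [-0.15, -0.5, 7.8], 0],
  [8.5, [-0.15, -0.5, 7.8], 0],
])

```text
clock: 3.0
position: [0.55, 0.1486, 0.1319]
ee_rot: [3.141, 0.061, -0.004]
wrist_force: [-0.5, -0.5, -0.1]
finger_gap: 0.0847
grip_force: 0.0
```

Emit:
jog_arm([
  [4.5, [0, 0, 0], 0],
  [3.5, [0, 0, 0], 0],
  [3.5, [0, 0, 0], 0],
  [3.5, [0, 0, 0], 0],
  [3.5, [0, 0, 0], 0],
  [3.5, [0, 0, 0], 0],
  [3.5, [0, 0, 0], 0],
  [3.5, [0, 0, 0], 0],
], newtons=50)

```text
clock: 3.67
position: [0.5514, 0.1491, 0.1354]
ee_rot: [3.141, 0.062, 0.006]
wrist_force: [-1.0, -1.7, 7.9]
finger_gap: 0.04
grip_force: 49.7
```

```bash
python3 - <<'E'
from h import *
s,im=snap('wrist','w4.png');print(s['clock'],s['position'],s['wrist_force'],s['torque'],s['finger_gap'],s['grip_force'])
for i in range(3): arm.read_camera('top');print(arm.get_state()['position'])
E
```

```text
3.6667 [0.55143263 0.14910116 0.13539067] [-0.9708258  -1.74327275  7.9026965 ] [-0.17812783  0.20788731  0.01184205] 0.04002893353677236 49.6872865408659
[0.55141033 0.14910974 0.13536182]
[0.55143982 0.14909704 0.13538479]
[0.55144424 0.1490765  0.13540729]
```

View pics/w4.png

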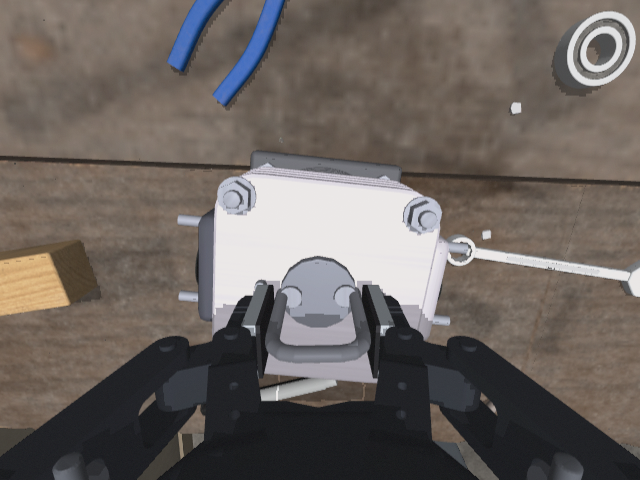

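Emit:
jog_arm([
  [3.5, [0, 0, -0.7], 0],
  [3.5, [0, 0, -1.5], 0],
  [3.5, [0, 0, -3], 0],
  [3.5, [0, 0, -5], 0],
  [3.5, [0, 0, -8], 0],
  [3.5, [0, 0, -10], 0],
  [3.5, [0, 0, -10], 0],
  [3.5, [0, 0, -10], 0],
])

```text
clock: 4.53
position: [0.5507, 0.1494, 0.2346]
ee_rot: [-3.141, -0.063, -0.004]
wrist_force: [0.3, 0.2, -0.7]
finger_gap: 0.0405
grip_force: 50.5
```

```bash
python3 - <<'E'
from h import *
s,im=snap('wrist','w5.png');print(s['clock'],s['position'],R.from_rotvec(s['ee_rot']).as_matrix()[:2,0],s['wrist_force'],s['torque'],s['finger_gap'],s['grip_force'])
# hook from w1 wrist + top view rays
a=np.load('w1.npy');C=cam('wrist',dict(position=a[:3],ee_rot=a[3:]));T=cam('top')
def tri(p,q):
    (o1,d1),(o2,d2)=ray(*p),ray(*q);A=np.c_[d1,-d2];t=np.linalg.lstsq(A,o2-o1,rcond=None)[0];x,y=o1+t[0]*d1,o2+t[1]*d2;return (x+y)/2,np.linalg.norm(x-y)
c1=lambda x,y:(T,180+x/3.333,215+y/3.333)
c2=lambda x,y:(C,355+x/3.6,180+(y-190)/3.6)
print('tip',tri(c1(557,196),c2(166,528)));print('bend',tri(c1(557,98),c2(178,290)))
z=lambda x,y,h:plane(*c2(x,y),h).round(4)
print('base',z(36,207,.008),z(462,222,.008),z(24,400,.008),z(430,413,.008))
print('plate',z(473,272,.13),z(609,279,.13),z(446,461,.13),'hook',z(180,290,.15),z(160,515,.15),z(166,525,.165))
print('cap',[z(*q,.192) for q in[(612,402),(687,435),(575,483),(643,512)]],z(634,462,.197))
E
```

```text
4.5333 [0.5507352  0.14936036 0.23460239] [0.99919964 0.03992498] [ 0.32183272  0.15731452 -0.71672482] [ 0.00140021 -0.00990383  0.00391225] 0.04051336509609116 50.50652079284191
tip (array([ 0.47462413, -0.19088662,  0.15945776]), np.float64(0.002562223946651982))
bend (array([ 0.55386071, -0.19289726,  0.14323086]), np.float64(0.0027263240836968537))
base [ 0.5615 -0.1619  0.008 ] [ 0.5554 -0.3494  0.008 ] [ 0.4731 -0.1601  0.008 ] [ 0.4672 -0.3474  0.008 ]
plate [ 0.557 -0.296  0.13 ] [ 0.5547 -0.3431  0.13  ] [ 0.488  -0.2964  0.13  ] hook [ 0.5548 -0.1905  0.15  ] [ 0.4751 -0.1897  0.15  ] [ 0.4777 -0.1881  0.165 ]
cap [array([ 0.5295, -0.3125,  0.192 ]), array([ 0.5191, -0.3372,  0.192 ]), array([ 0.5034, -0.3058,  0.192 ]), array([ 0.4938, -0.3286,  0.192 ])] [ 0.5121 -0.3194  0.197 ]
```

Emit:
jog_arm([
  [3.5, [-1.7, 3.7, 0], 0.01],
  [3.5, [-3.4, 7.4, 0], 0.03],
  [3.5, [-5.1, 11.1, 0], 0.07],
  [3.5, [-6.8, 14.8, 0], 0.07],
  [3.5, [-8.5, 18.5, 0], 0.07],
  [3.5, [-10.2, 22.2, 0], 0.07],
  [3.5, [-11.9, 25.9, 0], 0.07],
  [3.5, [-13.6, 29.6, 0], 0.07],
])

```text
clock: 5.25
position: [0.4248, -0.1531, 0.2323]
ee_rot: [-3.14, 0.047, 0.003]
wrist_force: [0.6, 0.2, -0.2]
finger_gap: 0.0402
grip_force: 50.6
```

Emit:
jog_arm([
  [3.5, [-2.1, 3.6, 0], 0],
  [3.5, [-2.1, 3.6, 4], 0],
  [3.5, [-2.1, 3.6, 7], 0],
  [3.5, [-2.1, 3.6, 8.5], 0],
  [3.5, [-2.1, 3.6, 8.5], 0],
  [3.5, [-2.1, 3.6, 8.5], 0],
])

```text
clock: 5.75
position: [0.4039, -0.1869, 0.1478]
ee_rot: [-3.14, 0.047, 0.003]
wrist_force: [0.1, 0.8, 0.1]
finger_gap: 0.0405
grip_force: 50.6
```

```bash
python3 - <<'E'
from h import *
s,im=snap('wrist','w6.png');print(s['clock'],s['position'],R.from_rotvec(s['ee_rot']).as_matrix()[:2,0],s['wrist_force'],s['finger_gap'],s['grip_force'])
np.save('w6.npy',np.r_[s['position'],s['ee_rot']])
C=cam('wrist',s)
for p in [(.475,-.189,.165),(.475,-.189,.150),(.553,-.191,.15),(.512,-.190,.1535)]: print(p,proj(C,p).round(1))
M=R.from_rotvec(s['ee_rot']).as_matrix();u=s['position']+[0,0,.0346];print('loop',proj(C,u),[proj(C,u+M[:,1]*k-[0,0,.01]) for k in(.018,-.018)])
E
```

```text
5.75 [ 0.40392504 -0.18693323  0.14779203] [ 0.99954146 -0.03022513] [0.13143371 0.79066446 0.08955224] 0.04048579233652255 50.62540948390961
(0.475, -0.189, 0.165) [320.5 147.7]
(0.475, -0.189, 0.15) [320.3 146.1]
(0.553, -0.191, 0.15) [319.4 -97.7]
(0.512, -0.19, 0.1535) [320.1  39.1]
loop [320.84385982 348.58625646] [array([365.92837557, 333.23031581]), array([275.35402682, 333.34811399])]
```

View pics/w6.png

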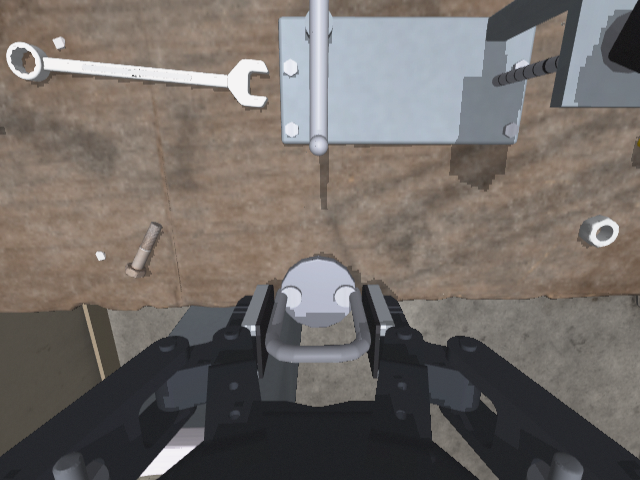

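Emit:
jog_arm([
  [3.5, [2.5, 0, 0], 0],
  [3.5, [5, 0, 0], 0],
  [3.5, [7.5, 0, 0], 0],
  [3.5, [10, 0, 0], 0],
  [3.5, [10.8, 0, 0], 0],
  [3.5, [10.8, 0, 0], 0],
  [3.5, [10.8, 0, 1], 0],
  [3.5, [10.8, 0, 2], 0],
])

```text
clock: 6.47
position: [0.5116, -0.1905, 0.1282]
ee_rot: [3.141, -0.048, 0.001]
wrist_force: [-0.3, -0.3, -0.2]
finger_gap: 0.0405
grip_force: 50.6
```

Emit:
jog_arm([
  [3.5, [0, 0, 0], 0],
  [3.5, [0, 0, 0.3], 0],
  [3.5, [0, 0, 0.6], 0],
  [3.5, [0, 0, 0.6], 0],
])

```text
clock: 6.8
position: [0.5118, -0.1905, 0.1219]
ee_rot: [-3.141, 0.048, 0.001]
wrist_force: [0.1, -0.0, -1.1]
finger_gap: 0.0404
grip_force: 50.6
```

```bash
python3 - <<'E'
from h import *
s,im=snap('wrist','w7.png');print(s['clock'],s['position'],R.from_rotvec(s['ee_rot']).as_matrix()[:2,0],s['wrist_force'],s['torque'],s['finger_gap'],s['grip_force'])
E
```

```text
6.8 [ 0.51181422 -0.19050554  0.12187151] [ 0.999534   -0.03051791] [ 0.08593597 -0.0344658  -1.1024872 ] [ 0.01929533  0.01311254 -0.06063675] 0.040447211375012566 50.62444634735584
```

Descend 3–4 mm gently until contact, then release slightly.

Emit:
jog_arm([
  [3.5, [0, 0, 0.1], 0],
  [3.5, [0, 0, 0.2], 0],
  [3.5, [0, 0, 0.25], 0],
  [3.5, [0, 0, 0.25], 0],
])

```text
clock: 7.18
position: [0.5122, -0.1905, 0.1197]
ee_rot: [-3.141, 0.047, 0.0]
wrist_force: [-0.2, -0.0, -1.1]
finger_gap: 0.0405
grip_force: 50.6
```

```bash
python3 - <<'E'
from h import *
s=arm.get_state();print(s['clock'],s['position'],s['wrist_force'],s['torque'])
E
```

```text
7.1833 [ 0.51222074 -0.19050557  0.11974977] [-0.16258111 -0.04463308 -1.06057735] [-0.00381214  0.01014079 -0.01885911]
```

Emit:
jog_arm([
  [3.5, [0, 0, 0.1], 0],
  [3.5, [0, 0, 0.2], 0],
  [3.5, [0, 0, 0.2], 0],
])

```text
clock: 7.43
position: [0.5125, -0.1906, 0.1183]
ee_rot: [3.141, -0.047, 0.001]
wrist_force: [-0.9, 1.1, 4.5]
finger_gap: 0.0406
grip_force: 51.2
```

```bash
python3 - <<'E'
from h import *
s=arm.get_state();print(s['clock'],s['position'],s['wrist_force'],s['torque'])
E
```

```text
7.4333 [ 0.51245732 -0.19061638  0.1182859 ] [-0.90603115  1.13203857  4.50572648] [ 0.08336836  0.12354628 -0.03187109]
```

Emit:
jog_arm([
  [4.3, [0, 0, 0], 0],
  [4.6, [0, 0, 0], 0],
  [5.0, [0, 0, 0], 0],
  [5.6, [0, 0, 0], 0],
  [6.4, [0, 0, 0], 0],
  [6.8, [0, 0, 0], 0],
  [6.8, [0, 0, 0], 0],
], newtons=20)

```text
clock: 8.02
position: [0.5122, -0.1905, 0.1178]
ee_rot: [-3.141, 0.047, 0.0]
wrist_force: [0.2, -0.1, 0.3]
finger_gap: 0.068
grip_force: 0.0
```

```bash
python3 - <<'E'
from h import *
s,im=snap('wrist','w8.png');print(s['clock'],s['position'],s['wrist_force'],s['finger_gap'])
E
```

```text
8.0167 [ 0.51222314 -0.19049811  0.11775969] [ 0.20126573 -0.07404772  0.31532369] 0.0679521834846786
```

View pics/w8.png

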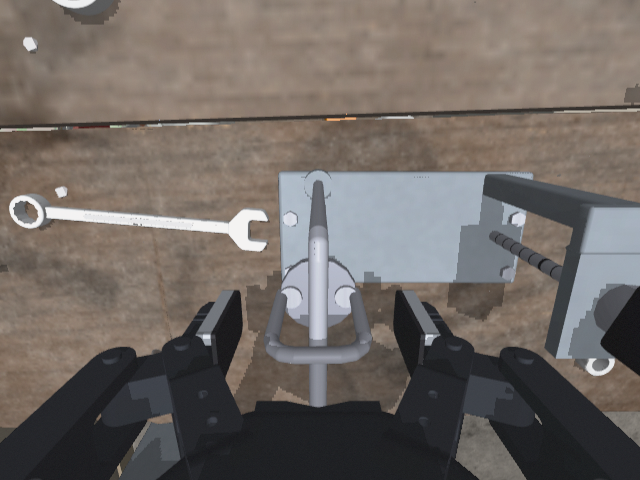

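Emit:
jog_arm([
  [6.8, [0, 0, -1], 0],
  [6.8, [0, 0, -3], 0],
  [6.8, [0, 0, -6], 0],
  [6.8, [0, 0, -10], 0],
  [8.5, [0, 0, -14.2], 0],
  [8.5, [0.2, 6, -14.2], 0.1],
  [8.5, [0.4, 10, -14.2], 0.2],
  [8.5, [0.4, 12.9, -14.2], 0.32],
])

```text
clock: 8.73
position: [0.5125, -0.3167, 0.2617]
ee_rot: [3.091, -0.552, 0.003]
wrist_force: [1.5, 0.9, -0.1]
finger_gap: 0.0848
grip_force: 0.0
```

Emit:
jog_arm([
  [8.5, [0, 0, 0], 0],
  [8.5, [0, 0, 0], 0],
  [8.5, [0, 0, 0], 0],
])

```text
clock: 8.98
position: [0.5123, -0.3152, 0.2602]
ee_rot: [-3.094, 0.546, -0.0]
wrist_force: [-0.1, -0.2, 0.6]
finger_gap: 0.0846
grip_force: 0.0
```

```bash
python3 - <<'E'
from h import *
s,im=snap('wrist','w9.png');M=R.from_rotvec(s['ee_rot']).as_matrix();print(s['clock'],s['position'],M[:2,0],s['wrist_force'],s['finger_gap'])
np.save('w9.npy',np.r_[s['position'],s['ee_rot']])
C=cam('wrist',s);c=proj(C,[.512,-.3195,.192]);print('expect',c)
u,v=c.astype(int);h=cv2.cvtColor(im,cv2.COLOR_RGB2HSV)
g=im.mean(2)
for r in range(v-48,v+60,6): print(r,g[r,u-48:u+50:6].astype(int))
E
```

```text
8.9833 [ 0.51234026 -0.31515434  0.26019318] [ 0.93954192 -0.3424339 ] [-0.11038603 -0.21757687  0.6026169 ] 0.08461462109561045
expect [326.41586832 251.57447412]
203 [180 181 186 176 182 184 183 183 183 181 184 185 120 117 121 114 125]
209 [182 181 179 181 182 180 182 181 182 179 177 180 175 116  98 119 124]
215 [181 183 181 180 181  28  28  28  25  26  26 151 146 107 124 130 127]
221 [181 181 182 179 178  29  30  29  26  28  27  26 180 110 115 118 118]
227 [179 184 183 175 176  29  29  27  28  28  28  29 182 120 113 100 100]
233 [180 180 182 183 178 149 127 144 137 132 118 107 125  81 100 103 111]
239 [181 182 183 185 178 189 195 194 193 193 193 192 126 179 100 111 121]
245 [180 180 178 139 157 191 193 192 172 191 193 192 145 177 111 114 112]
251 [109 123 120 110 126 192 192 218 215 220 190 190  68 118 127 117 120]
257 [109 114 119 118 105 191 189 214 214 220 189 190 110 120 117 128 108]
263 [126 121 120 117 102 190 188 187 188 188 189 185 136 120 120 104 116]
269 [124 116 105  78  91 177 182 184 187 187 188 174  86  76  83  77  74]
275 [115 109 113  87  90  81  82  65  74  99  85  82  82  80  75  82  73]
281 [108 111 128  89  84  82  83  87  83  81  79  86  89  78  81  82  82]
287 [138 137 125  94  82  70  67  80  89  98  86  92  89  77  80  79  70]
293 [126 129 127 113  76  76  78 106  78  88  96  85  83  82  83  77  76]
299 [129 128 111 113 106 120  96 104  90  87  88  87  79  71  76  82  80]
305 [127 113 118 113 109 105  89  69  89  83  82  85  82  70  81  87  82]
```

```bash
cat > cap.py <<'E'
from h import *
def cap(im,s,lo=165,z=.192,exp=None):
    C=cam('wrist',s);u,v=proj(C,exp).astype(int)
    g=im.mean(2);w=np.zeros(g.shape,np.uint8);w[v-22:v+30,u-40:u+40]=1
    m=((g>lo)*w).astype(np.uint8)
    n,l,st,ce=cv2.connectedComponentsWithStats(m,connectivity=4)
    k=l[v,u] or l[v-4,u]; cs,_=cv2.findContours((l==k).astype(np.uint8),cv2.RETR_EXTERNAL,cv2.CHAIN_APPROX_NONE)
    p=np.array([plane(C,*q[0],z)[:2] for q in cs[0]],np.float32)
    return cv2.minAreaRect(p*1000),st[k]
E
python3 - <<'E'
from cap import *
a=np.load('w9.npy');s=dict(position=a[:3],ee_rot=a[3:]);im=cv2.imread('pics/w9.png')[:,:,::-1]
for lo in(150,165,184): print(cap(im,s,lo,exp=[.512,-.3195,.192]))
C=cam('wrist',s);c=proj(C,[.512,-.3195,.192])
g=im.mean(2)
for r in range(228,282,3): print(r,g[r,290:350:3].astype(int))
E
```

```text
(((511.54736328125, -319.2744445800781), (25.63480567932129, 25.097919464111328), 69.89608001708984), array([ 307,  234,   40,   37, 1438], dtype=int32))
(((511.6191101074219, -319.2181701660156), (25.243410110473633, 25.17864227294922), 69.27140045166016), array([ 307,  234,   40,   37, 1365], dtype=int32))
(((511.55633544921875, -319.31463623046875), (24.35679817199707, 23.702739715576172), 69.89669799804688), array([ 308,  235,   38,   35, 1251], dtype=int32))
228 [183 183 176 174 176  34  30  31  32  32  32  31  31  31  31  31  31  29
  30  26]
231 [182 181 182 175 177  39  50  54  52  49  50  47  47  48  47  47  48  48
  47  40]
234 [182 185 183 177 177  43 179 177 176 176 176 175 173 172 170 168 165 163
 159  65]
237 [182 184 183 181 177  41 188 195 195 195 195 195 194 195 194 194 194 194
 193  91]
240 [182 185 184 183 178  41 189 194 194 195 194 194 194 193 193 193 193 193
 193  62]
243 [181 182 181 166 178  43 190 194 193 193 193 193 192 193 193 193 192 192
 192  49]
246 [162 146 120 121 139  42 191 193 192 192 192 167 155 156 192 191 191 191
 192  50]
249 [122 126 120 115 11
[... 233 characters left out ...]
 42]
258 [122 121 115 110 102  42 191 189 189 189 198 217 214 215 216 188 188 189
 191  40]
261 [129 130 119 108  95  43 190 189 188 188 188 169 203 198 189 188 188 189
 187  37]
264 [116 123 112 102 113  43 189 187 188 187 187 187 188 187 188 188 188 187
 184  35]
267 [113 105 105 105 122  41 188 186 187 187 187 188 187 186 188 187 187 187
 178  41]
270 [105  99  83  85  91  86 138 141 148 152 154 159 164 167 169 174 176 179
 160  85]
273 [116 111  85  94  90  91  78  77  79  76  69  70  75  74  80  88  86  96
  88  84]
276 [119 119  87  84  90  91  85  83  81  69  81  69  74  78 122  88  82  86
  79  83]
279 [121 123  87  93  92  98  86  84  81  83  97  76  81  82  80  81  76  83
  83  79]
```

Emit:
jog_arm([
  [8.5, [0.1, 0.4, 3], 0],
  [8.5, [0.1, 0.4, 6], 0],
  [8.5, [0.1, 0.4, 9], 0],
  [8.5, [0.1, 0.4, 10.9], 0],
  [8.5, [0.1, 0.4, 10.9], 0],
  [5, [0.1, 0.4, 10.9], 0],
  [4, [0.1, 0.4, 10.9], 0],
  [3.5, [0.1, 0.4, 10.9], 0],
], newtons=50)

```text
clock: 9.7
position: [0.5127, -0.3198, 0.1529]
ee_rot: [3.092, -0.546, 0.004]
wrist_force: [0.4, -0.3, 0.1]
finger_gap: 0.0513
grip_force: 0.0
```

```bash
python3 - <<'E'
from cap import *
s,im=snap('wrist','w10.png');M=R.from_rotvec(s['ee_rot']).as_matrix();print(s['clock'],s['position'],M[:2,0],s['wrist_force'],s['finger_gap'],s['grip_force'])
print([cap(im,s,lo,exp=[.5115,-.3193,.192]) for lo in(150,165)])
E
```

```text
9.7 [ 0.51271333 -0.31976692  0.15291866] [ 0.93955704 -0.3423781 ] [ 0.35055106 -0.26313372  0.0915673 ] 0.05132875878224881 0.0
[(((508.896728515625, -318.0774230957031), (9.744913101196289, 9.749205589294434), 69.82664489746094), array([308, 353,  28,  24, 526], dtype=int32)), (((536.4679565429688, -327.94708251953125), (259.686279296875, 168.12255859375), 69.78363800048828), array([     0,      0,    640,    480, 306676], dtype=int32))]
```

Emit:
jog_arm([
  [2.5, [0, 0, 0], 0],
  [2.5, [0, 0, 0], 0],
  [2.5, [0, 0, 0], 0],
  [2.5, [0, 0, 0], 0],
  [2.5, [0, 0, 0], 0],
  [2.5, [0, 0, 0], 0],
], newtons=70)

```text
clock: 10.25
position: [0.5124, -0.3198, 0.1521]
ee_rot: [3.093, -0.547, 0.003]
wrist_force: [-0.3, 1.0, 6.2]
finger_gap: 0.0294
grip_force: 68.6
```

```bash
python3 - <<'E'
from cap import *
s,im=snap('wrist','w11.png');M=R.from_rotvec(s['ee_rot']).as_matrix();print(s['clock'],s['position'],M[:2,0],s['wrist_force'],s['torque'],s['finger_gap'],s['grip_force'])
E
```

```text
10.25 [ 0.51236547 -0.31977164  0.15209412] [ 0.93931465 -0.34305157] [-0.30265821  1.0058617   6.15907919] [ 0.29392998  0.0253635  -0.02096554] 0.029407187353384916 68.59062194824219
```

Emit:
jog_arm([
  [2.5, [0, 0, -0.8], 0],
  [2.5, [0, 0, -2], 0],
  [2.5, [0, 0, -4], 0],
  [2.5, [0, 0, -6.5], 0],
  [2.5, [0, 0, -9], 0],
  [2.5, [0, 0, -11.5], 0],
  [2.5, [0, 0, -14], 0],
  [2.5, [0, 0, -14.5], 0],
])

```text
clock: 10.97
position: [0.5125, -0.3201, 0.3005]
ee_rot: [3.09, -0.547, 0.009]
wrist_force: [-0.5, -0.2, -1.2]
finger_gap: 0.0293
grip_force: 69.1
```

```bash
python3 - <<'E'
from cap import *
arm.read_camera('top')
s,im=snap('wrist','w12.png');M=R.from_rotvec(s['ee_rot']).as_matrix();print(s['clock'],s['position'],M,s['wrist_force'],s['torque'],s['finger_gap'],s['grip_force'])
C=cam('wrist',s)
for d in(0,.03,.06,.1): print(d,proj(C,s['position']+M[:,2]*(.132-d)))
c=proj(C,s['position']+M[:,2]*.132).astype(int);g=im.mean(2)
for r in range(c[1]-30,c[1]+60,6): print(r,g[r,c[0]-30:c[0]+31:3].astype(int))
E
```

```text
11.0167 [ 0.51239577 -0.32007042  0.29895086] [[ 0.93928078 -0.34312844  0.00380599]
 [-0.3431155  -0.93928606 -0.00366802]
 [ 0.00483351  0.0021394  -0.99998603]] [ 0.07225282 -0.24300603 -0.83679772] [-0.00522741 -0.03524803  0.01311298] 0.0294469231011781 69.06015872955322
0 [319.44673178 227.51819361]
0.03 [319.67413258 238.08732066]
0.06 [319.95895822 251.32543752]
0.1 [320.47325988 275.22913334]
197 [194 195 179 161 191 192 192 193 192 192 190 191 191 192 194 195 177 136
 124 137 123]
203 [189 188 191 192 192 190 188 190 191 192 190 189 188 188 188 189 190 137
 170 128 126]
209 [191 187 189 190 189 187 188 189 189 188 182 188 186 187 188 188 189 188
 173 129 118]
215 [190 187 186 189 188 188 188 184 136 136 137 135 141 190 189 190 192 190
 181 188 122]
221 [191 192 184 185 185 189 190 179 122 136 135 134 147 187 190 191 192 192
 192 116 111]
227 [192 192 193 186 187 186 187 187 187 101 115  80 132 188 188 187 188 189
 189 187  83]
233 [193 193 194 190 186 186 187 187 176 102  94  94 132 132 187 187 184 186
 188 187  89]
239 [159 139 124 124 185 184 187 187 134 116 115  97 131 132 133 174 129  79
  75  90 107]
245 [128 116 121 125 129 186 187 187 104  94  77  96  93 114 132 123  81  84
  85 106 127]
251 [130 127 119 112 104  97 114 124  98  88  85  93 115 109 107 103 101  90
  89  93 110]
257 [124 116 105 123 118 123 136 134  98  96 104  80  85  95 100  87  93  95
  94  87  81]
263 [117 112 132 125 135 123 117 113 106  92 116  81 102  86  92  90  97  88
  87  89  89]
269 [64 29 31 28 27 28 30 29 28 28 29 30 29 25 28 29 30 28 29 26 85]
275 [29 30 29 29 30 26 29 30 29 31 30 32 30 29 31 29 30 28 28 29 26]
281 [29 31 28 29 29 30 28 29 30 30 29 28 29 27 30 31 27 30 29 31 29]
```

Emit:
jog_arm([
  [2.5, [0, 0, -2], 0],
  [2.5, [0, -0.5, -4], 0],
  [2.5, [-0.8, -3, -4], 0],
  [2.5, [-1.9, -6.5, -4], 0],
  [2.5, [-3, -10, -4], 0],
  [2.5, [-4, -13.6, -4], 0],
  [2.5, [-5.1, -17.2, -4], 0],
  [2.5, [-6.2, -20.8, -4], 0],
])

```text
clock: 11.73
position: [0.5244, -0.1011, 0.3337]
ee_rot: [-3.093, 0.548, 0.005]
wrist_force: [1.4, 0.4, -1.7]
finger_gap: 0.0295
grip_force: 69.3
```

Emit:
jog_arm([
  [2.5, [-1.1, -3.6, 0], 0],
  [2.5, [-2.2, -7.2, 0], 0],
  [2.5, [-3.3, -10.8, 0], 0],
  [2.5, [-4.4, -14.4, 0], 0],
  [2.5, [-5.3, -17.8, 0], 0],
  [2.5, [-6.3, -21.1, 0], 0],
  [2.5, [-6.3, -21.1, 1], 0],
  [2.5, [-6.3, -21.1, 3], 0],
])

```text
clock: 12.4
position: [0.5383, 0.1186, 0.3051]
ee_rot: [-3.094, 0.542, -0.001]
wrist_force: [0.3, 0.3, -2.4]
finger_gap: 0.0297
grip_force: 69.7
```

Emit:
jog_arm([
  [2.5, [0, 0, 0.5], 0],
  [2.5, [0, 0, 0.5], 0],
  [2.5, [0, 0, 0.5], 0],
  [2.5, [0, 0, 0.5], 0],
])

```text
clock: 12.73
position: [0.5385, 0.1164, 0.3014]
ee_rot: [-3.093, 0.548, -0.001]
wrist_force: [-0.0, 0.4, -1.2]
finger_gap: 0.0295
grip_force: 69.6
```

```bash
cat > bore.py <<'E'
from h import *
def bore(im,C,exp,r=None,lo=150):
    g=im.mean(2);u,v=proj(C,exp).astype(int);m=(g<lo).astype(np.uint8)
    n,l,st,ce=cv2.connectedComponentsWithStats(m,connectivity=4)
    out=[(st[k].tolist(),ce[k].round(1).tolist(),plane(C,*ce[k],.12).round(4).tolist()) for k in range(1,n) if 60<st[k][4]<2500 and np.hypot(*(ce[k]-[u,v]))<60]
    return out
E
python3 - <<'E'
from bore import *
s,im=snap('wrist','w13.png');M=R.from_rotvec(s['ee_rot']).as_matrix();print(s['clock'],s['position'],M,s['wrist_force'],s['torque'],s['finger_gap'],s['grip_force'])
np.save('w13.npy',np.r_[s['position'],s['ee_rot']])
C=cam('wrist',s);e=[.5514,.149,.12];print(proj(C,e));print(bore(im,C,e))
print('lens',proj(C,s['position']+M[:,2]*.132))
c=proj(C,e).astype(int);g=im.mean(2)
for r in range(c[1]-24,c[1]+34,3): print(r,g[r,c[0]-24:c[0]+70:4].astype(int))
E
```

```text
12.7333 [0.53853557 0.11640282 0.3013757 ] [[ 9.39039117e-01 -3.43809404e-01  7.94366744e-04]
 [-3.43809513e-01 -9.39039413e-01  1.01552210e-07]
 [ 7.45906767e-04 -2.73206205e-04 -9.99999684e-01]] [-0.04231718  0.4187955  -1.23835643] [0.00586597 0.04895208 0.01070846] 0.02948399906199882 69.60012674331665
[283.33068593 213.41195364]
[([272, 204, 24, 21, 216], [281.2, 216.7], [0.549, 0.1522, 0.12])]
lens [319.44759542 227.51802812]
189 [240 240 240 240 240 240 240 240 240 240 240 240 240 240 240 240 240 240
 240 203 238 227  71  94]
192 [240 240 240 240 240 240 240 240 240 240 240 240 240 240 240 240 240 240
 240 212 238 230 137  88]
195 [240 240 240 240 240 240 240 240 240 240 240 240 240 240 240 240 240 240
 240 234 237 231 186  86]
198 [240 240 240 240 240 240 240 240 240 240 240 240 240 240 240 240 240 240
 240 240 237 236 213  88]
201 [240 240 240 240 240 193 185 204 240 240 240 240 240 240 240 240 240 240
 240 240 180 236 220  73]
204 [240 240 240 240 142 194 192 196 196 240 240 240 240 192 151 240 240 240
 240 240 208 237 226  79]
207 [240 240 240 227  92 193 193 193 191 218 2
[... 695 characters left out ...]
 240 240 240 240 240 240 240 240 240 240  82  95  58 194
 239 240 240 240  84 100]
231 [239 240 240 240 240 240 240 240 240 240 240 240 240 240  82 103  84 195
 230 240 240 240 117 110]
234 [240 240 240 240 240 240 240 240 240 240 240 240 240 240  63 102  78 193
 194 224 208 234 179 115]
237 [240 240 240 240 240 240 240 240 240 240 240 240 240 240  93  82  82 193
 182 191 112 180 185  85]
240 [240 240 240 240 240 240 240 240 240 240 240 240 240 240  94  77  81 191
 149 180 212 213 178 104]
243 [240 240 240 240 240 240 240 240 240 240 240 240 240 240  94 103  65 240
 149 185 205 190 207  83]
246 [240 240 240 240 240 240 240 240 240 240 240 240 239 240  58  70  71 240
 149 122 207 169 153 125]
```

```bash
cat > meas.py <<'E'
from h import *
def meas(im,s,e,Ld=.132):
    C=cam('wrist',s);M=R.from_rotvec(s['ee_rot']).as_matrix();g=im.mean(2);u,v=proj(C,e).astype(int)
    m=(g<228).astype(np.uint8);n,l,st,ce=cv2.connectedComponentsWithStats(m,connectivity=4)
    k=l[v,u];cs,_=cv2.findContours((l==k).astype(np.uint8),0,1)
    el=cv2.fitEllipse(max(cs,key=len));b=plane(C,*el[0],.12)
    L=proj(C,s['position']+M[:,2]*Ld);r0=int(L[1]);rows=[]
    for r in range(r0-8,r0+18):
        w=g[r,int(L[0])-14:int(L[0])+15];x=np.where(w<170)[0]
        if len(x): rows.append((r,int(L[0])-14+x[0],int(L[0])-14+x[-1]))
    return st[k],el,b,L,rows
E
python3 - <<'E'
from meas import *
a=np.load('w13.npy');s=dict(position=a[:3],ee_rot=a[3:]);im=cv2.imread('pics/w13.png')[:,:,::-1]
st,el,b,L,rows=meas(im,s,[.5514,.149,.12]);print(st,el,b,L);print(rows)
C=cam('wrist',s)
for h in(.1694,.12): print(h,plane(C,319.5,227.5,h))
g=im.mean(2)
for r in range(216,250,2): print(r,g[r,306:350].astype(int))
E
```

```text
[270 200  28  26 558] ((283.2270202636719, 212.73580932617188), (25.011003494262695, 26.716415405273438), 97.35441589355469) [0.55206202 0.14884325 0.12      ] [319.44759542 227.51802812]
[(224, np.int64(316), np.int64(321)), (225, np.int64(315), np.int64(322)), (226, np.int64(315), np.int64(323)), (227, np.int64(315), np.int64(323)), (228, np.int64(314), np.int64(323)), (229, np.int64(314), np.int64(323)), (230, np.int64(314), np.int64(324)), (231, np.int64(314), np.int64(324)), (232, np.int64(314), np.int64(324)), (233, np.int64(314), np.int64(324)), (234, np.int64(314), np.int64(324)), (235, np.int64(314), np.int64(323)), (236, np.int64(314), np.int64(323)), (237, np.int64(314), np.int64(333)), (238, np.int64(314), np.int64(333)), (239, np.int64(314), np.int64(333)), (240, np.int64(314), np.int64(333)), (241, np.int64(313), np.int64(333)), (242, np.int64(313), np.int64(333)), (243, np.int64(314), np.int64(333)), (244, np.int64(313), np.int64(333))]
0.1694 [0.53864627 0.11635408 0.1694    ]
0.12 [0.52582198 0.12075037 0.12      ]
216 [240 240 240 240 240 240 240 240 240 240 240 240
[... 2375 characters left out ...]
4  89  75  82  89 102 102  92  75  70  75
 114 239 240 221 192 194 162 150  93 127 146 209 188 141 141 148 147 132
 155 211 212 190 203 208 101  82]
244 [240 240 240 240 240 240 240 151  91 102 103 103  98  90  89  91  89  74
 143 239 240 240 197 196 166 150 150 150 145 127 154 211 210 211 215 217
 195 148 210 210 194 205 109  84]
246 [239 239 239 240 240 240 240 115  85  58  46  61  71  70  60  55  57  71
 101 240 240 240 240 193 180 149 148 150 147 122 200 202 201 207 211 208
 208 169 177 209 193 153  89  88]
248 [240 240 240 240 240 240 240 105  75 101 103 103 104 100 100  96  87  59
 109 239 240 240 240 221 193 180 159 150 150 146 141 188 199 206 204 201
 186 188 212 191 128 108 107 129]
```

Emit:
jog_arm([
  [2.5, [0.1, -1.5, 0], 0],
  [2.5, [0.2, -3.0, 0], 0],
  [2.5, [0.2, -3.5, 0], 0],
  [2.5, [0.2, -3.5, 1.5], 0],
  [2.5, [0.2, -3.5, 2.8], 0],
  [2.5, [0.2, -3.5, 2.8], 0],
  [2.5, [0.2, -3.5, 2.8], 0],
  [2.5, [0.2, -3.5, 2.8], 0],
])

```text
clock: 13.45
position: [0.5525, 0.1488, 0.2739]
ee_rot: [-3.093, 0.548, -0.002]
wrist_force: [-0.1, -1.1, -1.3]
finger_gap: 0.029
grip_force: 69.7
```

```bash
python3 - <<'E'
from meas import *
np.set_printoptions(linewidth=200)
s,im=snap('wrist','w14.png');M=R.from_rotvec(s['ee_rot']).as_matrix();print(s['clock'],s['position'],s['wrist_force'])
C=cam('wrist',s);np.save('w14.npy',np.r_[s['position'],s['ee_rot']])
e=proj(C,[.552,.1486,.12]);L=proj(C,s['position']+M[:,2]*.132);print(e,L)
g=im.mean(2)
for r in range(int(e[1])-18,int(e[1])+26,2): print(r,g[r,int(e[0])-18:int(e[0])+20].astype(int))
E
```

```text
13.45 [0.55249307 0.14878829 0.27393185] [-0.12532443 -1.05253807 -1.27819993]
[319.79794902 221.71686446] [319.44677248 227.51921213]
203 [236 237 236 236 236 236 236 236 236 236 236 236 236 236 236 236 236 236 236 236 236 236 236 236 236 236 235 236 236 236 236 236 236 236 236 236 236 236]
205 [236 236 236 236 236 236 236 236 236 236 236 236 236 236 236 236 236 236 236 236 236 236 236 236 236 236 236 236 236 236 236 236 236 236 236 236 236 236]
207 [236 236 236 236 236 236 236 236 236 236 236 236 236 236 236 236 236 233 234 233 233 236 236 236 236 236 236 236 236 236 236 236 236 236 236 236 236 236]
209 [236 236 236 236 236 236 236 236 236 236 236 230 230 216 196 185 180 161 181 182 180 180 179 194 216 227 234 236 236 236 236 236 236 236 236 236 236 236]
211 [237 236 236 236 236 236 236 236 236 228 205 159 168 183 187 188 187 188 185 188 187 184 188 186 186 186 186 199 218 234 236 236 236 236 236 236 236 236]
213 [236 236 236 236 236 236 236 221 186 181 186 182 179 180 184 187 186 188 184 186 188 185 186 188 186 186 189 192 190 188 218 236 236 236 236 236 236 235]
215 [236 236 236 
[... 1810 characters left out ...]
 79  81 121 185 187 187 187 185 185 236 236 236 236 236 236 236 236]
239 [236 236 236 236 236 236 236 236 236 236 236 236 206  78  88  99  99  99  97  96  93  83  70 122 183 184 184 185 186 185 224 236 236 236 236 236 236 236]
241 [236 236 236 236 236 236 236 236 237 236 236 236 182  95  83  87  61  78  76  80  81  82  84 114 184 185 185 186 186 188 187 225 236 236 236 236 237 236]
243 [236 236 236 236 236 236 236 236 236 236 236 236 164  69  90  97 101  99  97  95  93  84  66 103 187 191 190 191 191 190 192 190 236 236 236 236 236 236]
245 [236 236 237 236 236 236 236 236 236 236 236 236 117  95  86  82  82  67  66  64  78  73  83 112 189 189 189 188 187 187 185 185 185 236 236 236 236 236]
```

Emit:
jog_arm([
  [2.5, [0, 0.1, 0], 0],
  [2.5, [0, 0.1, 0.5], 0],
  [2.5, [0, 0.1, 1.2], 0],
  [2.5, [0, 0.1, 2], 0],
  [2.5, [0, 0.1, 2.8], 0],
  [2.5, [0, 0.1, 3.4], 0],
  [2.5, [0, 0.1, 3.4], 0],
  [2.5, [0, 0.1, 3.4], 0],
])

```text
clock: 14.17
position: [0.5518, 0.1481, 0.2384]
ee_rot: [3.093, -0.547, -0.001]
wrist_force: [-0.7, 0.7, -0.9]
finger_gap: 0.0292
grip_force: 69.7
```

```bash
python3 - <<'E'
from meas import *
np.set_printoptions(linewidth=200)
s,im=snap('wrist','w15.png');M=R.from_rotvec(s['ee_rot']).as_matrix();print(s['clock'],s['position'],M[:2,2],s['wrist_force'],s['torque'])
C=cam('wrist',s)
e=proj(C,[.552,.1486,.12]);L=proj(C,s['position']+[0,0,.12-s['position'][2]]);print('bore',e,'shaft at mouth pred',L)
g=im.mean(2)
for r in range(int(e[1])-18,int(e[1])+24,2): print(r,g[r,int(e[0])-20:int(e[0])+21].astype(int))
E
```

```text
14.1667 [0.55176011 0.1480925  0.23842605] [-7.3385621e-04 -2.4558447e-05] [-0.66786901  0.73510373 -0.88469884] [-0.0332265  -0.02479276  0.01257367]
bore [318.80449112 231.86708096] shaft at mouth pred [319.50352569 231.92758775]
213 [234 234 234 234 234 234 234 234 234 234 234 234 234 234 234 234 234 234 234 234 234 234 234 234 234 234 234 234 234 235 234 234 234 234 234 233 234 234 234 234 234]
215 [234 234 234 234 234 234 234 234 234 234 234 234 234 234 234 234 234 234 234 234 234 234 234 234 234 234 234 234 234 234 234 234 234 234 234 234 234 234 234 234 234]
217 [234 234 234 234 234 234 234 234 234 234 234 234 234 234 227 221 213 190 192 188 188 188 188 187 203 203 221 224 231 234 234 234 234 234 234 234 234 234 234 234 234]
219 [234 234 234 234 234 234 234 234 234 234 231 221 191 177 156 166 179 184 180 184 180 182 183 181 181 183 181 180 178 203 222 231 234 234 234 234 234 234 234 234 234]
221 [234 234 234 234 234 234 234 234 228 203 177 178 179 177 174 176 179 183 181 182 183 178 184 183 181 181 182 181 181 183 184 185 207 228 234 234 234 234 234 234 234]
223 [234 234 234 2
[... 2001 characters left out ...]
234 234 234 234 234]
247 [234 234 234 234 234 234 234 234 235 234 234 234 232 226 222  92  55  67  77  89  97  95  87  75  54  46  74 154 162 170 181 181 222 234 234 234 234 234 234 234 234]
249 [234 234 234 234 234 234 234 234 234 234 234 234 234 234 234  92  92  95  97  98  97  95  86  87  84  77  70 181 182 182 180 180 181 221 234 234 234 234 234 234 234]
251 [234 234 234 234 234 234 234 234 234 234 234 234 234 235 201  86  80  85  80  74  77  71  69  73  71  77  68 177 179 179 180 180 181 180 234 234 234 234 234 234 234]
253 [234 234 234 234 234 234 234 234 234 234 234 234 234 234 226  82  79  96  98  97  96  95  93  90  87  67  75 179 180 181 181 181 182 183 182 234 223 223 233 234 234]
```

Emit:
jog_arm([
  [2.5, [0, 0, 0.5], 0],
  [2.5, [0, 0, 1.2], 0],
  [2.5, [0, 0, 2.0], 0],
  [2.5, [0, 0, 2.8], 0],
  [2.5, [0, 0, 3.6], 0],
  [2.5, [0, 0, 4.3], 0],
  [2.5, [0, 0, 4.6], 0],
  [2.5, [0, 0, 4.6], 0],
])

```text
clock: 14.88
position: [0.5515, 0.1481, 0.1918]
ee_rot: [3.093, -0.547, -0.002]
wrist_force: [-0.6, -0.3, -0.7]
finger_gap: 0.0295
grip_force: 69.7
```

Emit:
jog_arm([
  [2.5, [0, 0, 0], 0],
  [2.5, [0, 0, 0], 0],
  [2.5, [0, 0, 0], 0],
  [2.5, [0, 0, 0], 0],
])

```text
clock: 15.22
position: [0.552, 0.1481, 0.1931]
ee_rot: [-3.093, 0.547, -0.001]
wrist_force: [-0.2, -0.1, -1.3]
finger_gap: 0.029
grip_force: 69.7
```

```bash
python3 - <<'E'
from meas import *
np.set_printoptions(linewidth=200)
s,im=snap('wrist','w16.png');M=R.from_rotvec(s['ee_rot']).as_matrix();print(s['clock'],s['position'],M[:2,2],s['wrist_force'],s['torque'],s['grip_force'])
C=cam('wrist',s)
e=proj(C,[.552,.1486,.12]);L=proj(C,s['position']+[0,0,.12-s['position'][2]]);print('bore',e,'shaft at mouth pred',L)
for d in range(50,105,10): print(d,proj(C,s['position']+M[:,2]*(.132-d/1000)).round(1))
g=im.mean(2)
for r in range(int(e[1])-26,int(e[1])+32,2): print(r,g[r,int(e[0])-26:int(e[0])+27].astype(int))
E
```

```text
15.2167 [0.55197317 0.14811525 0.19314425] [6.63067896e-04 3.91521581e-05] [-0.24819649 -0.1087884  -1.3357344 ] [-0.04473516 -0.0227283  -0.053026  ] 69.673011302948
bore [319.28484314 251.02203901] shaft at mouth pred [319.97584029 250.82292329]
50 [319.9 246.6]
60 [320.  251.3]
70 [320.1 256.5]
80 [320.2 262.2]
90 [320.3 268.4]
100 [320.5 275.2]
225 [233 232 233 233 233 233 233 232 232 232 232 232 232 232 233 232 232 233 232 232 233 233 233 233 233 233 233 232 233 233 233 232 233 233 233 232 232 232 233 232 232 233 233 233 233 233 233 233 233
 233 232 232 233]
227 [233 233 233 233 232 233 232 233 232 233 232 233 233 232 232 233 233 233 232 233 232 233 233 233 233 233 232 233 232 232 233 233 233 233 233 233 233 233 233 233 232 233 233 233 233 233 232 233 233
 233 233 233 233]
229 [233 232 232 233 233 233 233 232 233 232 232 233 232 233 233 233 232 232 233 232 232 233 233 233 233 232 232 233 233 233 232 233 233 232 233 233 233 233 232 232 233 233 233 232 233 232 232 233 233
 232 233 233 233]
231 [233 232 233 232 233 233 232 233 233 233 233 233 233 233 232 233 233 233 233 232 233 232
[... 4523 characters left out ...]
 22 24 22 27 25 25 25 25 23 25 24 24 22]
275 [25 23 23 22 25 22 22 24 24 25 24 25 27 24 24 24 23 20 26 21 26 27 24 26 22 25 23 22 23 26 25 23 26 24 24 25 24 23 26 25 25 21 23 27 25 23 22 25 22 24 23 23 24]
277 [25 22 24 25 23 24 25 26 23 23 26 24 24 24 22 20 25 23 25 24 24 23 22 26 21 21 23 23 24 24 22 24 25 25 25 27 22 23 23 24 24 26 27 26 28 26 23 24 23 24 25 23 24]
279 [26 24 23 26 24 26 24 24 23 22 20 24 24 22 25 22 24 24 22 22 25 24 25 22 24 26 22 26 22 26 24 25 25 23 27 25 25 25 23 25 27 24 25 25 24 25 22 25 25 24 24 25 26]
281 [22 25 18 24 23 24 24 23 26 23 25 24 25 25 27 23 26 26 22 24 25 25 25 26 24 24 25 24 23 22 22 24 24 25 25 25 22 25 24 24 24 24 24 23 23 24 26 23 22 23 26 25 24]
```

Emit:
jog_arm([
  [2.5, [0, 0.03, 0.05], 0],
  [2.5, [0, 0.03, 0.1], 0],
  [2.5, [0, 0.03, 0.1], 0],
  [2.5, [0, 0.03, 0.1], 0],
  [2.5, [0, 0.03, 0.1], 0],
  [2.5, [0, 0.03, 0.1], 0],
])

```text
clock: 15.77
position: [0.5517, 0.1478, 0.1918]
ee_rot: [-3.094, 0.547, 0.0]
wrist_force: [-0.6, -0.6, -0.9]
finger_gap: 0.029
grip_force: 69.7
```

```bash
python3 - <<'E'
from h import *
for i in range(5):
    im=arm.read_camera('top');s=arm.get_state();print(s['clock'],s['position'].round(4) if hasattr(s['position'],'round') else s['position'],np.abs(s['joint_velocities']).max(),s['wrist_force'][2])
cv2.imwrite('pics/topend.png',im[:,:,::-1])
# bystanders: change of top view vs start
d=cv2.absdiff(im,cv2.imread('pics/top0.png')[:,:,::-1]).max(2)>60
for n,(u,v) in dict(spanner=(297,262),bolt=(289,312),marker=(209,312),pliers=(210,197),bearing=(292,207),tape=(445,275)).items(): print(n,d[v-8:v+8,u-12:u+12].mean().round(2))
E
```

```text
15.8167 [0.5518 0.1478 0.1918] 0.0013152588201679944 -1.3314867339553051
15.8667 [0.5517 0.1478 0.1918] 0.0017555671777953101 -1.9665934648922219
15.9167 [0.5518 0.1478 0.1918] 0.0018548760167113709 -0.6440622210904088
15.9667 [0.5518 0.1478 0.1918] 0.0019439454603016465 -2.414578298354348
16.0167 [0.5518 0.1478 0.1918] 0.0029698258063890607 -2.14950174783945
spanner 0.0
bolt 0.0
marker 0.16
pliers 0.36
bearing 0.0
tape 0.0
```

```bash
python3 - <<'E'
from h import *
a=cv2.imread('pics/top0.png').astype(int);b=cv2.imread('pics/topend.png').astype(int);d=abs(a-b).max(2)>25
T=cam('top')
for p in([.512,-.190,.16],[.512,-.19,.107]): print(proj(T,p))
n,l,st,ce=cv2.connectedComponentsWithStats(d[225:300,320:415].astype(np.uint8))
for k in range(1,n):
    if st[k][4]>8: c=ce[k]+[320,225]; print(st[k],c,plane(T,*c,.12))
print(b.mean(2)[240:282:3,330:365:2].astype(int))
E
```

```text
[346.15844923 259.495803  ]
[344.80528894 262.3749202 ]
[ 68  26  17  20 160] [394.56875 263.64375] [ 0.50690283 -0.32161553  0.12      ]
[84 29  2  6 10] [404.5 256.5] [ 0.52615081 -0.34878083  0.12      ]
[22 31  4 11 20] [343.45 260.1 ] [ 0.51625883 -0.18558297  0.12      ]
[18 35  3  6 10] [338.8 262.2] [ 0.51061653 -0.17317141  0.12      ]
[17 48  7 14 67] [340.28358209 279.73134328] [ 0.46399231 -0.17671511  0.12      ]
[26 50  6 12 48] [348.1875     280.70833333] [ 0.46141646 -0.19755229  0.12      ]
[67 54  5  4 12] [389.         280.83333333] [ 0.46110697 -0.30550043  0.12      ]
[65 68  8  2 13] [389.07692308 293.38461538] [ 0.42806216 -0.3047984   0.12      ]
[[102 101  98  98 101 101  96  91  86  82  79  82  84  82  85  84  87  86]
 [107 113 111 106 100 100  97  91  96  93  93  89  89  87  93  91  94  89]
 [107 110 110 107 101  98  96  86 148 121  87  99 102  98 102 100  94  89]
 [109 102 101  96  90  87 114  81 157 123  89  92  95  93  91  88  85  89]
 [109 107 151 159 159 155 145  80 165 144 150 147 147 145 144 142 141 143]
 [ 96 105 157 158 158 127 127 119 167 157 152 153 152 151 151 150 150 150]
 [100 109 156 159 156 156 165 161 168 168 165 154 152 153 152 152 151 151]
 [127 109 167 189 129 131 157 145 137 151 163 116 133 153 153 153 152 150]
 [ 96 105 148 151 135 159 175 140 169 161 163 143 152 153 154 152 151 153]
 [ 98 103 158 160 158 146 140 132 173 141 144 154 153 152 155 154 154 154]
 [108 109 154 157 158 158 152 128 173 154 156 155 154 154 154 154 152 153]
 [108 105 157 158 158 150 132 121 164 158 156 156 156 155 155 156 153 154]
 [105 107 178 184 145 114 114 114 111 111 147 155 155 155 155 155 154 155]
 [109 113 152 152 116 115 115 115 115 115 122 155 157 155 154 155 157 154]]
```

The bung still shows on the hook, with its loop bar, flange and shadow where expected. Handing in.

```bash
python3 -c "
from plant import arm
print(arm.job_done())"
```

```text
the job is handed in; nothing more can be done
None
```

I handed the job in at about 16 s: the bung hangs by its loop on the hook, and the gripper holds the scope still and upright in the bore. The lens is about 60 mm below the mouth, centred within about 1 mm by my measurements, with no contact forces seen during the descent. The arm hid the marker and pliers in the last top view, so I couldn't confirm those two, but no move went near them and the other bystanders look unmoved.

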